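# Open the guard of the reader run-in stand and hold it

## Task

A banknote reader is running behind the guard of the run-in stand and its feed rollers are to be wiped. First turn the speed dial down from its running speed to the crawl mark (the one long line of its scale) and leave it there. Then release the guard gate: squeeze the main catch so that the gate springs out onto the safety catch, squeeze the safety catch as well, swing the gate by its pull knob past its check until it stands at least square to the bay, and finish with the gripper still holding it wide open, without disturbing the loose parts on the bench.

Things in the scene. Friction and masses are not known exactly. Their poses are not given: they have to be found in the camera images.
- stand: the run-in stand, about 210 x 310 mm, fixed to the bench. Origin under its middle on the bench surface; its x points away from the robot and its y to the left at yaw 0. On its right (-y) a guarded bay, 92 mm high with a clear cover, holding a black banknote reader; on its left (+y) a grey console 70 mm high with the speed dial on top; at the near right corner a grey catch post 100 mm high
- dial (a joint): angle of the speed dial (rad), 0 at its slow stop to 4.71 at its fast stop; it grows clockwise as seen from above. 11 lines stand round it, 0.471 apart from 0 to 4.71; the third from the slow stop (0.942) is the crawl mark, 15 mm long, three times as long as the others and thicker. Friction (0.04 N m) keeps the dial where it is left
- dial_grip (a point): middle of the dial's bar grip on the dial's axis, 89 mm above the bench. The bar is black, 42 mm long, 12 mm wide and 22 mm high (78 to 100 mm above the bench) on a round skirt of 48 mm; its length lies along this point's x axis, which points to the pointer's end, and turns with the dial
- dial_pointer (a point): tip of the dial's white pointer line, 29.5 mm from the dial's axis
- crawl_mark (a point): middle of the long crawl line on the console top, 38 mm from the dial's axis; fixed to the stand
- main_catch (a joint): travel of the main catch (m), 0 at rest to 0.011 squeezed home; it moves the ear that is nearer the bay along the stand's -x. A spring of 6 N, 11.5 N when home, returns it. Its bolt frees the gate at 0.009; the gate then springs out by itself and stops at the safety bolt
- main_pinch (a point): middle between the two upright steel ears of the main catch, 121 mm above the bench, on top of the catch post; fixed to the stand. The ears (22 mm wide along the stand's y, 6 mm thick, 102 to 138 mm above the bench) stand in a row along the stand's x, 36 mm over their outer faces, 25 mm when squeezed home; the one nearer the robot is fixed. This is the broad pair, nearer the dial
- safety_catch (a joint): travel of the safety catch (m), like the main catch. Its bolt frees the gate at 0.009, but only after the main catch has let the gate spring out to it
- safety_pinch (a point): middle between the two ears of the safety catch, 121 mm above the bench; the ears are like those of the main catch but 13 mm wide. This is the narrow pair, 52 mm to the right (stand's -y) of the main catch; fixed to the stand
- gate (a joint): angle of the guard gate (rad), 0 shut to 1.92 at its stop, growing as the free edge swings to the stand's -y; square to the bay is 1.57. It hangs on the safety catch at 0.14; freed, it rests at 0.28 before its check, a sprung ball that a hinge lobe passes by 1.0 (4 N at the pull knob). The hinge spring (0.22 N m/rad, rest 0.35) draws it back to 1.0 if let go wide (about 5 N at the knob)
- gate_grip (a point): middle of the gate's black upright pull knob, a round post of 16 mm standing on the gate's top rail (92 mm high) from 94 to 136 mm above the bench, 62 mm from the hinge; this point is 118 mm above the bench and moves with the gate
- gate_hinge (a point): point on the gate's upright hinge axis, at the far right corner of the bay; fixed to the stand. The gate reaches 118 mm from it, towards the stand's -x when shut
- gear_mid (a point): middle of a loose pale gear, 40 mm across and 10 mm high, lying near the stand: leave alone
- roller_mid (a point): middle of a loose black feed roller, 75 mm long and 17 mm thick, lying near the stand: leave alone
- lock_mid (a point): middle of a loose grey lock cylinder, 25 mm across and 32 mm high, standing near the stand: leave alone

How it is judged:
By the outcome, as a careful person would: the job done as asked, in the order asked, and still so for the second after the job is handed in, while the arm keeps its last pose, push and grip.
It also fails if it takes over 72 s, if anything falls off the work surface, if the arm or the gripper's body presses on something with over 40 N, if the wrist force passes 120 N, or if a joint passes its speed limit or range.

## Robot

A 6-joint arm with a two-finger parallel gripper is mounted at the origin on a cart in front of the work surface, level with it; the furniture and walls round the work are solid. World frame = base frame: x ahead of the robot, y to its left, z up, the work surface at z = 0. Lengths are in mm, angles in rad, forces in N, time in s.
With the tool pointing down it reaches from about 375 to 975 mm from the base axis. Payload 3.8 kg.
Tool frame: the origin (TCP) lies on the centre line of the jaws, within the pads' length; the fingertips stand tips_ahead ahead of it and the grasp point (between the pads) lies 6 mm ahead of it (tips_ahead is the distance from the TCP to the fingertips, in mm); z points along the fingers, y is the line along which they close (so a half turn about z gives the same grasp; the last joint's range is limited). The gripper opens to 85 mm and grips with 20 to 120 N. Pads are 22 mm wide; open, the fingers measure 114 mm over their backs; the gripper's body (76 mm by 85 mm) begins 54 mm behind the grasp point. The pads swing forward as they close: fully open they stand 13 mm farther back than shut.
Start: joints at [-1.341, 0.264, 1.604, -0, 1.274, -0.037], TCP at [177.956, -651.114, 256.28] pointing down, gripper open.
Joint ranges: [-2.63, 2.63], [-0.94, 2.18], [0.31, 2.57], [-1.31, 4.45], [0, 2.66], [-2.55, 2.55]. Speed limits (rad/s): [2.57, 2.57, 3.14, 3.14, 3.14, 3.14].

## Interface

Orientations are given as a rotation vector (axis times angle).
In Python, from bench import * gives the robot as it stands. The module is installed in compiled form; this text tells all that it offers.
- The arm moves only by the tool send_rows, never from a script. Its argument "commands" is a list of rows, each an object with "offset": the shift along the tool's x, y, z in cm, a list of three; "rot": the turn, a rotation vector about the tool's x, y, z in rad, a list of three. A call has 1 to 20 rows; each row shifts and turns the commanded pose from where the row before left it, along the tool's axes as they then stand; what a row does not reach is not made up. A row lasts 1/10 s, in which the tool goes at most 50 mm and 8.59 degrees, less where a joint would pass 70% of its speed; a pose out of reach is approached as far as the arm can. A call is refused whole if a number of a shift passes 5 or a number of a turn 0.15, either way. A call with a gripper value outside its range is refused whole. "gripper" is the closure in counts, from 0 (fully open) to 255 (shut), set as the call begins (left out, the last holds). The fingers move at their own pace and stop on an object; "force" is the grip in N (left out, the last holds). Time passes only in rows, so rows that do not move let the fingers close. It gives the time, the measured TCP pose, the force, the opening and the grip force at its end, in the units of the state.
- get_obs(): the state, without advancing time (a new reading comes with each control period).
- capture(name): name is "scene" or "top"; returns a dict with "image" (480x640x3 uint8, red, green, blue), "K" (3x3 intrinsics, pixels), "k1" (the pictures are not rectified: a ray, as slopes to the right and down, at radius r is drawn at 1 + k1 r^2 times it, then the intrinsics apply), "R" (3x3) and "t" (3): a world point X has camera coordinates R X + t. Camera axes: x right, y down, z forward; pixel columns grow to the right and rows downward; lengths in mm; the calibration is good to about 2 mm. A picture is of the moment at which its call begins. There is no depth.
- job_done(): hands the job in; it is judged then, once.
The state is a dict: "time_s": time; "q": joint angles; "joint_velocities": joint speeds; "tau": joint torques, N m; "tool_pos": TCP position; "tcp_rot": TCP orientation; "ft_force": force on the tool from outside, world axes, zero at the start; "ft_torque": the same for the moment, N m; "gripper_width": finger opening in mm; "gripper_force": force on a finger pad.
Only numpy, scipy, OpenCV 4.12 (cv2) and the standard library are available. Lean on these libraries where they do the work, as an engineer would, in place of code of your own. Each camera call takes 0.05 s, during which the arm holds its last target. There are 200 camera calls.

## Working session

There is one attempt and no reset: what is moved stays moved. The work goes in short steps, Python scripts to look and compute and a tool call to move; the robot and the scene stay as the last step left them, time stands still between calls to the robot, and variables do not carry over. Pictures are saved under pics/ and viewed, at most 10 in all, crops included, and the job is handed in when it is done.

Besides the shell and the picture viewer there is one more tool, called after "Request:" as name([rows], argument=value, ...), one row to a line, values as JSON. send_rows: Moves the arm, as the interface text tells. Its arguments: {"type":"object","properties":{"commands":{"type":"array"},"gripper":{"type":"number"},"force":{"type":"number"}},"required":["commands"]}

```bash
mkdir -p pics; ls; cat > h.py <<'E'
from bench import *
import numpy as np, cv2
from scipy.spatial.transform import Rotation as Ro
def snap(c,n):
    d=capture(c); cv2.imwrite(f'pics/{n}.png',d['image'][:,:,::-1]); np.savez(f'pics/{n}.npz',**d); return d
def ray(d,u,v):
    D=np.array([d['k1'],0,0,0,0],float)
    p=cv2.undistortPoints(np.array([[[u,v]]],float),np.array(d['K'],float),D)[0,0]
    R=np.array(d['R']);t=np.array(d['t'])
    return -R.T@t, R.T@np.array([p[0],p[1],1])
def onz(d,u,v,z):
    o,r=ray(d,u,v); return o+r*(z-o[2])/r[2]
def proj(d,P):
    D=np.array([d['k1'],0,0,0,0],float)
    return cv2.projectPoints(np.array(P,float).reshape(-1,3),cv2.Rodrigues(np.array(d['R'],float))[0],np.array(d['t'],float),np.array(d['K'],float),D)[0][:,0]
E
python3 - <<'E'
from h import *
for c in('scene','top'):
    d=snap(c,c+'0'); print(c,d['K'],d['k1'],-np.array(d['R']).T@d['t'],d['R'])
print(get_obs())
E
```

```text
pics
scene [[520.3806859    0.         316.10229882]
 [  0.         520.3806859  229.63351358]
 [  0.           0.           1.        ]] -0.03567236025839441 [-133.64358121 -624.25496187  445.36718779] [[ 0.61899281 -0.7852043  -0.01738132]
 [-0.34675968 -0.25336711 -0.90308517]
 [ 0.70470251  0.56503037 -0.42910961]]
top [[526.78332732   0.         322.36698441]
 [  0.         526.78332732 236.95641061]
 [  0.           0.           1.        ]] -0.1323986927968141 [ 356.83677967 -160.52747639  957.44880812] [[-0.00942152 -0.99991981 -0.00846237]
 [-0.99150025  0.01043972 -0.12968523]
 [ 0.12976318  0.00716861 -0.9915191 ]]
{'time_s': 0.1, 'q': array([-1.34087868e+00,  2.64704472e-01,  1.60522666e+00, -2.05179435e-05,
        1.27372584e+00, -3.69130159e-02]), 'joint_velocities': array([ 1.29551932e-03,  2.54995629e-05, -2.57739994e-03,  2.46840192e-03,
        1.10019212e-03, -1.63654740e-03]), 'tau': array([ 9.34471536e-04, -5.16703677e+01, -3.68589950e+01, -6.11703882e-06,
        6.22407519e-03, -1.78484026e-05]), 'tool_pos': array([ 177.82519141, -650.52134439,  255.07434278]), 'tcp_rot': array([-3.11163862e+00, -4.17630623e-01,  3.42875307e-04]), 'ft_force': array([-0.08639767,  0.75292189,  0.88552764]), 'ft_torque': array([ 0.00065145, -0.01094266,  0.00261005]), 'gripper_force': 0.0, 'gripper_width': 85.30280166242414}
```

View pics/scene0.png

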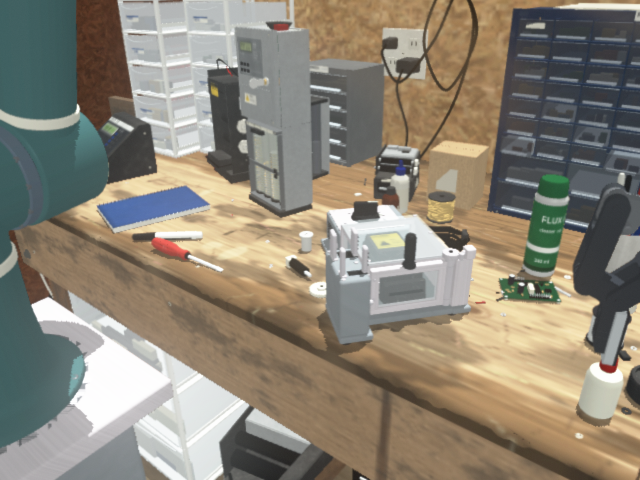

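View pics/top0.png

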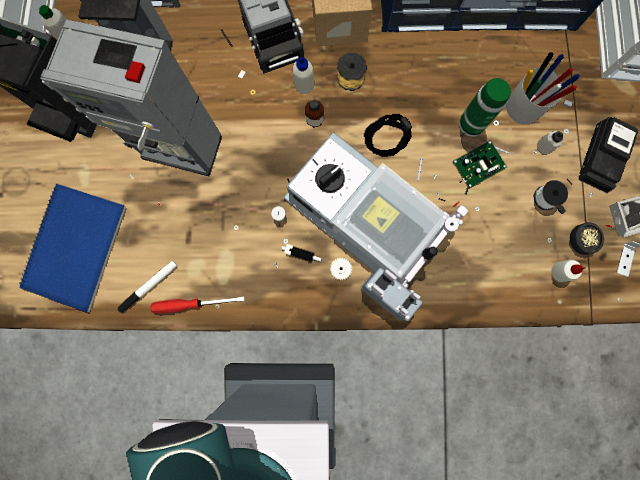

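The scene view shows the stand with the catch post at about (348,295), the pull knob at (410,250) and the dial at (366,210). The top view shows the dial at (330,178), the post at (392,295), the knob at (430,253), the gear at (341,268), the roller at (300,253) and the lock cylinder at (279,214). I'll enlarge the stand in both views.

```bash
python3 - <<'E'
from h import *
a=cv2.imread('pics/top0.png')[125:325,270:480]
cv2.imwrite('pics/c1.png',cv2.resize(a,None,fx=3,fy=3,interpolation=cv2.INTER_CUBIC)[:600])
a=cv2.imread('pics/scene0.png')[190:350,300:480]
cv2.imwrite('pics/c2.png',cv2.resize(a,None,fx=3.7,fy=3.7,interpolation=cv2.INTER_CUBIC))
E
```

```text
(no output)
```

View pics/c1.png

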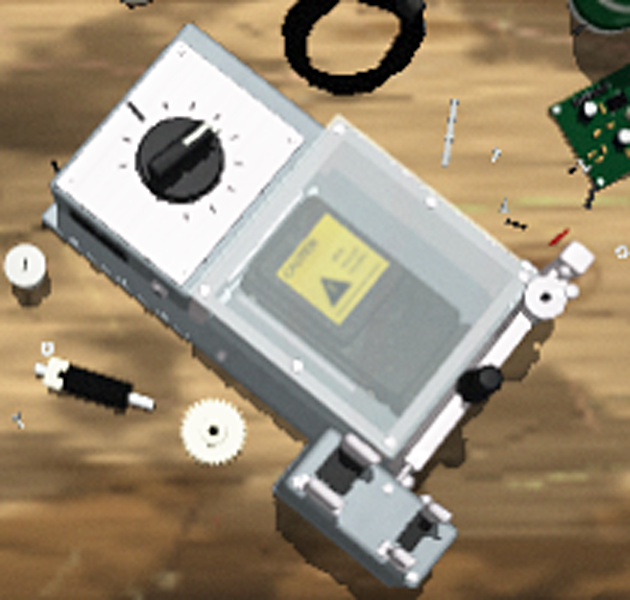

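View pics/c2.png

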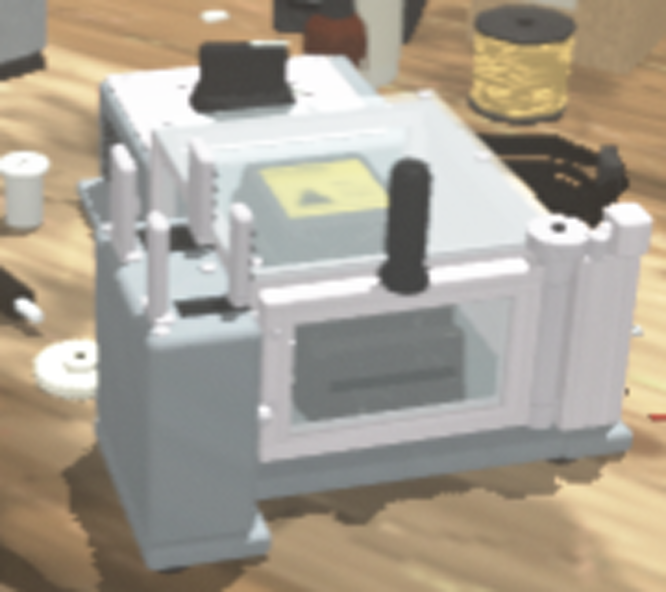

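The crops confirm it. In c1 the dial axis is at (180,160), the crawl line at (136,112) and the pointer tip near (212,124), about 90° clockwise of crawl. The main ears are near (355,445) and (320,490), the safety ears near (436,513) and (400,555), the knob at (480,383) and the hinge at (545,297). Now I'll measure these.

```bash
python3 - <<'E'
import bench; print([n for n in dir(bench) if n[0]!='_'], getattr(bench,'tips_ahead',None))
from h import *
T=dict(np.load('pics/top0.npz')); S=dict(np.load('pics/scene0.npz'))
for X in(T,S): X['k1']=float(X['k1'])
t=lambda u,v:(u/3+270-1/3,v/3+125-1/3)
s=lambda u,v:(u/3.7+300-.36,v/3.7+190-.36)
def tri(a,b):
    o1,r1=ray(T,*t(*a));o2,r2=ray(S,*s(*b)); r1/=np.linalg.norm(r1); r2/=np.linalg.norm(r2)
    k=np.linalg.lstsq(np.c_[r1,-r2],o2-o1,rcond=None)[0]; p,q=o1+k[0]*r1,o2+k[1]*r2
    return ((p+q)/2).round(1),np.linalg.norm(p-q).round(1)
# white pointer / black skirt
g=T['image'].astype(int); sub=g[160:197,310:350]; m=(sub.max(2)<75).astype(np.uint8)
c=max(cv2.findContours(m,0,2)[0],key=cv2.contourArea); (cx,cy),rad=cv2.minEnclosingCircle(c); print('skirt',cx+310,cy+160,rad)
D=onz(T,cx+310,cy+160,76); print('dial',D)
P=onz(T,*t(211,125),79);C=onz(T,*t(136,112),70);print('ptr',P,'crawl',C)
for n,X in(('ptr',P),('crawl',C)):
    v=X-D; print(n,np.hypot(v[0],v[1]),np.arctan2(v[1],v[0]))
for n,a,b in(('mainmov',(361,444),(202,146)),('mainfix',(319,491),(122,150)),('safemov',(437,511),(241,209)),('safefix',(399,555),(158,217)),('knobtop',(486,379),(410,167)),('hinge',(545,297),(559,230))):
    print(n,onz(T,*t(*a),138 if n[0] in'ms' else 136 if n[0]=='k' else 108).round(1),tri(a,b), 'scene@138',onz(S,*s(*b),138).round(1))
E
```

```text
['PlanningError', 'capture', 'get_obs', 'job_done', 'tips_ahead'] 25.0
skirt 329.735294342041 177.91176414489746 14.35141372680664
dial [ 574.20673843 -167.75668487   76.        ]
ptr [ 593.68461756 -185.58175662   79.        ] crawl [ 604.36506503 -142.55682258   70.        ]
ptr 26.40304828006683 -0.7411194389321659
crawl 39.300861600548465 0.6960659889759204
mainmov [ 406.9 -259.4  138. ] (array([ 406.7, -259.2,  136.4]), np.float64(1.0)) scene@138 [ 403.4 -260.9  138. ]
mainfix [ 382.8 -237.1  138. ] (array([ 383.3, -237.8,  137.5]), np.float64(1.6)) scene@138 [ 383.1 -238.9  138. ]
safemov [ 371.6 -298.1  138. ] (array([ 371.9, -298.7,  136.3]), np.float64(0.6)) scene@138 [ 369.3 -300.7  138. ]
safefix [ 349.3 -277.8  138. ] (array([ 349.7, -278.6,  136.2]), np.float64(1.3)) scene@138 [ 347.3 -281.   138. ]
knobtop [ 440.2 -326.4  136. ] (array([ 440.7, -327.2,  133.7]), np.float64(0.9)) scene@138 [ 433.2 -331.7  138. ]
hinge [ 487.8 -366.3  108. ] (array([ 488.8, -368. ,   99.9]), np.float64(0.7)) scene@138 [ 419.9 -396.   138. ]
```

Request:
send_rows([
  {"offset":[0,0,0],"rot":[0,0,0.144]},
  {"offset":[0,0,0],"rot":[0,0,0.144]},
  {"offset":[0,0,0],"rot":[0,0,0.144]},
  {"offset":[0,0,0],"rot":[0,0,0.144]},
  {"offset":[0,0,0],"rot":[0,0,0.144]},
  {"offset":[0,0,0],"rot":[0,0,0.144]},
  {"offset":[0,0,0],"rot":[0,0,0.144]},
  {"offset":[-0.26,-4.8,0],"rot":[0,0,0]},
  {"offset":[-0.26,-4.8,0],"rot":[0,0,0]},
  {"offset":[-0.26,-4.8,0],"rot":[0,0,0]},
  {"offset":[-0.26,-4.8,0],"rot":[0,0,0]},
  {"offset":[-0.26,-4.8,0],"rot":[0,0,0]},
  {"offset":[-0.26,-4.8,0],"rot":[0,0,0]},
  {"offset":[-0.26,-4.8,0],"rot":[0,0,0]},
  {"offset":[-0.26,-4.8,0],"rot":[0,0,0]},
  {"offset":[-0.26,-4.8,0],"rot":[0,0,0]},
  {"offset":[-0.26,-4.8,0],"rot":[0,0,0]},
  {"offset":[-0.26,-4.8,0],"rot":[0,0,0]},
  {"offset":[-0.26,-4.8,0],"rot":[0,0,0]},
  {"offset":[-0.26,-4.8,0],"rot":[0,0,0]},
], gripper=0, force=40)

```text
time_s: 2.1
tool_pos: [575.0, -166.1, 255.9]
tcp_rot: [2.928, -1.138, -0.001]
ft_force: [0.7, -0.7, 1.0]
gripper_width: 85.4
gripper_force: 0.0
```

```bash
cat >> h.py <<'E'
def st():
    o=get_obs(); R=Ro.from_rotvec(o['tcp_rot']).as_matrix()
    print('t',o['time_s'],'pos',o['tool_pos'].round(1),'yang',np.arctan2(R[1,1],R[0,1]).round(4),'tilt',R[:,2].round(4),'q',o['q'].round(2),'F',o['ft_force'].round(1),'w',round(o['gripper_width'],1),'gf',round(o['gripper_force'],1))
    return o['tool_pos'],R
def go(P,yang=None):
    p,R=st(); 
    if yang is not None:
        a=np.arctan2(R[1,1],R[0,1]); dz=-(yang-a+np.pi)%(2*np.pi); dz=(dz+np.pi)%(2*np.pi)-np.pi
        dz=(-(yang-a)+np.pi)%(2*np.pi)-np.pi
        print('turn tool z',dz.round(4)); R=np.c_[[-np.sin(yang),np.cos(yang),0],[np.cos(yang),np.sin(yang),0],[0,0,-1]]
    print('offset cm (after turn)',((R.T@(np.array(P)-p))/10).round(3))
E
sed -i '/dz=-(yang/d' h.py; sed -i 's/^    if yang is not None:/    if yang is not None:\n        a=np.arctan2(R[1,1],R[0,1])/' h.py
python3 - <<'E'
from h import *
go([574.2,-167.8,150],-2.312)
E
```

```text
t 2.1 pos [ 575.  -166.1  255.9] yang -2.3118 tilt [-6.e-04  1.e-04 -1.e+00] q [-0.32  0.12  1.77 -0.    1.25  1.99] F [ 0.7 -0.7  1. ] w 85.4 gf 0.0
turn tool z 0.0002
offset cm (after turn) [ 0.053  0.177 10.588]
```

Request:
send_rows([
  {"offset":[0,0.14,2.5],"rot":[0,0,0]},
  {"offset":[0,0,2.5],"rot":[0,0,0]},
  {"offset":[0,0,2.5],"rot":[0,0,0]},
  {"offset":[0,0,2.5],"rot":[0,0,0]},
  {"offset":[0,0,2],"rot":[0,0,0]},
  {"offset":[0,0,1.5],"rot":[0,0,0]},
  {"offset":[0,0,0.9],"rot":[0,0,0]},
  {"offset":[0,0,0.5],"rot":[0,0,0]},
  {"offset":[0,0,0],"rot":[0,0,0]},
  {"offset":[0,0,0],"rot":[0,0,0]},
])

```text
time_s: 3.1
tool_pos: [574.1, -169.3, 108.2]
tcp_rot: [-2.928, 1.138, -0.003]
ft_force: [-0.2, 0.2, 0.4]
gripper_width: 85.6
gripper_force: 0.0
```

Request:
send_rows([
  {"offset":[0,0,0],"rot":[0,0,0]},
  {"offset":[0,0,0],"rot":[0,0,0]},
  {"offset":[0,0,0],"rot":[0,0,0]},
  {"offset":[0,0,0],"rot":[0,0,0]},
  {"offset":[0,0,0],"rot":[0,0,0]},
  {"offset":[0,0,0],"rot":[0,0,0]},
  {"offset":[0,0,0],"rot":[0,0,0]},
  {"offset":[0,0,0],"rot":[0,0,0]},
  {"offset":[0,0,0],"rot":[0,0,0]},
  {"offset":[0,0,0],"rot":[0,0,0]},
], gripper=255, force=30)

```text
time_s: 4.1
tool_pos: [575.8, -165.9, 108.0]
tcp_rot: [-2.922, 1.137, -0.004]
ft_force: [5.7, 11.6, -0.0]
gripper_width: 11.2
gripper_force: 33.7
```

Request:
send_rows([
  {"offset":[0,-0.25,0],"rot":[0,0,0]},
  {"offset":[0,0,0],"rot":[0,0,0]},
  {"offset":[0,0,0],"rot":[0,0,-0.07]},
  {"offset":[0,0,0],"rot":[0,0,-0.12]},
  {"offset":[0,0,0],"rot":[0,0,-0.12]},
  {"offset":[0,0,0],"rot":[0,0,-0.12]},
  {"offset":[0,0,0],"rot":[0,0,-0.12]},
  {"offset":[0,0,0],"rot":[0,0,-0.12]},
  {"offset":[0,0,0],"rot":[0,0,-0.12]},
  {"offset":[0,0,0],"rot":[0,0,-0.12]},
])

```text
time_s: 5.1
tool_pos: [575.6, -167.2, 108.0]
tcp_rot: [3.129, 0.272, 0.002]
ft_force: [0.5, 1.4, 3.6]
gripper_width: 11.1
gripper_force: 34.1
```

Request:
send_rows([
  {"offset":[0,0,0],"rot":[0,0,-0.12]},
  {"offset":[0,0,0],"rot":[0,0,-0.12]},
  {"offset":[0,0,0],"rot":[0,0,-0.12]},
  {"offset":[0,0,0],"rot":[0,0,-0.12]},
  {"offset":[0,0,0],"rot":[0,0,-0.045]},
  {"offset":[0,0,0],"rot":[0,0,0]},
  {"offset":[0,0,0],"rot":[0,0,0]},
])

```text
time_s: 5.8
tool_pos: [576.0, -168.0, 108.0]
tcp_rot: [2.953, 1.066, 0.003]
ft_force: [3.1, -1.8, 2.0]
gripper_width: 11.0
gripper_force: 33.9
```

```bash
python3 - <<'E'
from h import *
st()
E
```

```text
t 5.8 pos [ 576. -168.  108.] yang -0.8781 tilt [ 0.0024 -0.0015 -1.    ] q [-0.33  0.26  1.91 -0.    0.98  0.55] F [ 3.1 -1.8  2. ] w 11.0 gf 33.9
```

Request:
send_rows([
  {"offset":[0,0,0],"rot":[0,0,0]},
  {"offset":[0,0,0],"rot":[0,0,0]},
  {"offset":[0,0,0],"rot":[0,0,0]},
  {"offset":[0,0,0],"rot":[0,0,0]},
  {"offset":[0,0,0],"rot":[0,0,0]},
  {"offset":[0,0,0],"rot":[0,0,0]},
  {"offset":[0,0,-2],"rot":[0,0,0]},
  {"offset":[0,0,-3],"rot":[0,0,0]},
  {"offset":[0,0,-4],"rot":[0,0,0]},
  {"offset":[0,0,-4],"rot":[0,0,0]},
  {"offset":[-4.5,0,0],"rot":[0,0,0]},
  {"offset":[-4.5,0,0],"rot":[0,0,0]},
  {"offset":[-4.5,0,0],"rot":[0,0,0]},
  {"offset":[-4.5,0,0],"rot":[0,0,0]},
  {"offset":[0,0,0],"rot":[0,0,0]},
], gripper=0)

```text
time_s: 7.3
tool_pos: [433.1, -284.8, 237.3]
tcp_rot: [2.956, 1.061, -0.003]
ft_force: [-0.3, 0.6, 0.4]
gripper_width: 85.3
gripper_force: 0.0
```

```bash
python3 - <<'E'
from h import *
st()
d=snap('top','top1')
a=d['image'][140:215,285:385,::-1]
cv2.imwrite('pics/c3.png',cv2.resize(a,None,fx=8,fy=8,interpolation=cv2.INTER_CUBIC))
E
```

```text
t 7.3 pos [ 433.1 -284.8  237.3] yang -0.8817 tilt [-0.0017 -0.0012 -1.    ] q [-0.63 -0.02  1.96 -0.    1.21  0.25] F [-0.3  0.6  0.4] w 85.3 gf 0.0
```

View pics/c3.png

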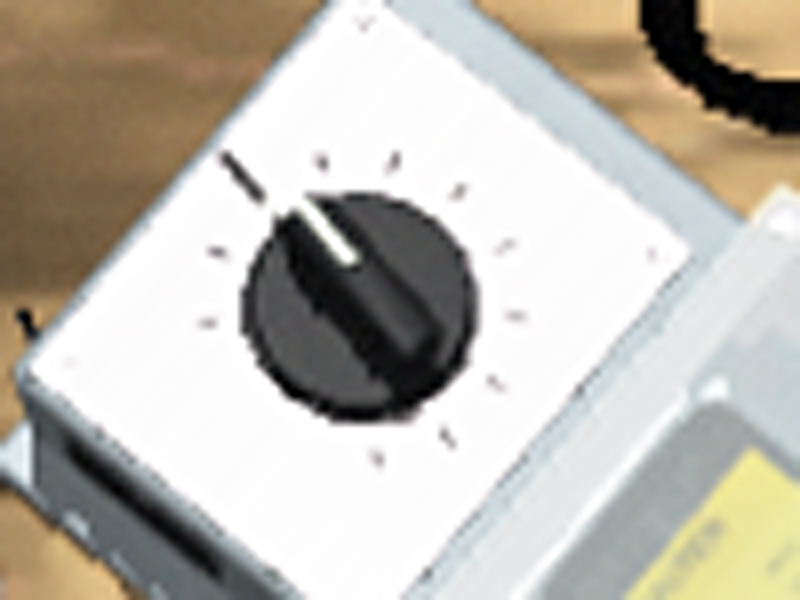

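The crop shows the pointer, white from (350,262) to (298,195), nearly in line with the crawl line from (265,200) to (222,152). The short ticks ring the skirt, so I'll fit them for an exact angle.

```bash
python3 - <<'E'
from h import *
from scipy.optimize import least_squares
T=dict(np.load('pics/top1.npz')); T['k1']=float(T['k1'])
x0,y0=285,140
g=cv2.cvtColor(T['image'],cv2.COLOR_RGB2GRAY)[140:215,285:385].astype(float)
tk=np.array([(220,252),(208,322),(321,162),(394,161),(460,190),(505,245),(515,316),(498,382),(447,437),(378,457),(243,176)])/8-.44
W=[]
for i,(u,v) in enumerate(tk):
    r=4 if i==10 else 2.5
    yy,xx=np.mgrid[0:75,0:100]; w=np.where((abs(xx-u)<=r)&(abs(yy-v)<=r),np.clip(235-g,0,None),0)
    c=((xx*w).sum()/w.sum(),(yy*w).sum()/w.sum()); W.append(onz(T,c[0]+x0,c[1]+y0,70)[:2])
W=np.array(W); k=[1,0,3,4,5,6,7,8,9,10]  # dial index of each short tick
idx=np.array([1,0,3,4,5,6,7,8,9,10,2])
f=lambda p:(p[:2]+np.c_[np.cos(p[2]-.471*idx),np.sin(p[2]-.471*idx)]*np.where(idx==2,p[4],p[3])[:,None]-W).ravel()
s=least_squares(f,[574,-167,1.64,33,38]); print(s.x,'crawl ang',s.x[2]-.942,'rms',np.sqrt((s.fun**2).mean()), s.fun.reshape(-1,2)[-1])
# white pointer: bright pixels inside the skirt
yy,xx=np.mgrid[0:75,0:100]; m=(g>110)&((xx-45)**2+(yy-38)**2<14.0**2)
ys,xs=np.where(m); ws=g[m]-80
for z in(79,100):
    Q=np.array([onz(T,a+x0,b+y0,z)[:2] for a,b in zip(xs,ys)]); mu=np.average(Q,axis=0,weights=ws)
    e=np.linalg.eigh(np.cov(Q.T,aweights=ws))[1][:,1]; e*=np.sign(e[0])
    dv=mu-s.x[:2]; print(z,len(Q),'mean',mu,'axis ang',np.arctan2(e[1],e[0]),'from centre',np.arctan2(dv[1],dv[0]),np.hypot(*dv))
E
```

```text
[ 575.53823181 -167.82927741    1.65931195   33.4656317    39.23696583] crawl ang 0.7173119493796554 rms 0.21666727682385742 [-0.00731068  0.0083807 ]
79 23 mean [ 588.70915964 -162.09718267] axis ang 0.9200869793613724 from centre 0.4104851469734324 14.364200284248184
100 23 mean [ 583.16607058 -162.05965763] axis ang 0.9200869793613733 from centre 0.6475780821848083 9.5641223642691
```

```bash
python3 - <<'E'
from h import *
T=dict(np.load('pics/top1.npz')); T['k1']=float(T['k1'])
g=cv2.cvtColor(T['image'],cv2.COLOR_RGB2GRAY)
np.set_printoptions(linewidth=200); print(g[160:176,316:334])
G=g[160:175,316:332].astype(float)
# line of white: per-row weighted centroid between rows 165..172 (bg ~45)
pts=[]
for y in range(164,173):
    r=g[y,318:333].astype(float)-60; r[r<0]=0
    k=int(np.argmax(r)); a=slice(max(k-2,0),k+3); pts.append((318+np.average(np.arange(15)[a],weights=r[a]+1e-6),y,r[k]))
print(np.round(pts,2))
E
```

```text
[[255 254 252 252 253 253 253 254 208 124 255 254 253 253 253 253 254 211]
 [255 255 253 253 253 253 253 255 255 215 252 254 254 253 253 254 254 215]
 [145 255 255 254 253 253 254 255 255 255 255 255 255 255 255 255 255 255]
 [ 67 150 255 255 253 253 255 253 255 255 255 255 254 255 255 255 255 255]
 [110  83 224 255 255 255 255 162 141 137 155 153  78  66  65  96 104 176]
 [235 183 246 255 255 255 255 244 118  33  30  70  77  76  75  81  74  66]
 [255 253 255 224 255 136 175 255 253  84  44  42  73  82  76  78  80  81]
 [254 255 255 118  83  23  58 186 255 240  51  38  43  71  82  79  79  83]
 [253 255 255  69  11  24  37  74 217 255 181  50  36  39  73  80  82  78]
 [255 255 201  53  28  17  31  41  90 243 255 182  43  35  42  79  84  79]
 [255 213  49  71  44  15  19  32  43 104 254 255 134  44  35  54  84  81]
 [255 106  63  82  58  10  19  20  33  55 154 255 255 139  48  37  72  83]
 [206  41  89  83  81  10  13  12  25  34  62 167 255 164  58  46  39  75]
 [ 89  41  88  83  80  15  23  12  15  23  39  58  77  39  65  60  42  49]
 [ 56  67  83  83  81  51  15  16  18  20  25  42  62  73  76  65  56  41]
 [ 49  86  83  86  85  81  19  17  21  16  19  31  51  71  72  74  63  54]]
[[319.56 164.   195.  ]
 [319.52 165.   195.  ]
 [319.   166.   195.  ]
 [318.38 167.   195.  ]
 [318.04 168.   195.  ]
 [325.77 169.   195.  ]
 [326.59 170.   195.  ]
 [327.46 171.   195.  ]
 [327.98 172.   195.  ]]
```

```bash
python3 - <<'E'
from h import *
T=dict(np.load('pics/top1.npz')); T['k1']=float(T['k1'])
g=cv2.cvtColor(T['image'],cv2.COLOR_RGB2GRAY).astype(float)
# pointer: rows 167..171 centroid over bg 40; crawl: rows 160..164 dark
P=[];C=[]
for y,a,b in((167,322,327),(168,322,328),(169,323,329),(170,324,330),(171,325,331)):
    w=np.clip(g[y,a:b]-55,0,None); P.append((np.average(np.arange(a,b),weights=w),y))
for y in range(159,165):
    a,b=310,321; w=np.clip(245-g[y,a:b],0,None); 
    k=a+int(np.argmax(w)); lo=max(k-2,a); w=np.clip(245-g[y,lo:k+3],0,None); C.append((np.average(np.arange(lo,k+3),weights=w),y))
print(np.round(P,2).tolist(),np.round(C,2).tolist())
c=np.array([575.54,-167.83])
for n,L,zs in(('ptr',P,(79,90,101)),('crawl',C,(70,))):
  for z in zs:
    Q=np.array([onz(T,*p,z)[:2] for p in L]); m=Q.mean(0); e=np.linalg.svd(Q-m)[2][0]; e*=np.sign(e[0])
    print(n,z,Q.mean(0).round(1),'ang',np.arctan2(e[1],e[0]).round(3),'offset from axis',np.cross(e,m-c).round(2),'along',(e@(m-c)).round(1),'from centre',np.arctan2(*(m-c)[::-1]).round(3))
E
```

```text
[[324.09, 167.0], [324.85, 168.0], [325.76, 169.0], [326.59, 170.0], [327.46, 171.0]] [[312.63, 159.0], [313.33, 160.0], [314.33, 161.0], [314.99, 162.0], [316.02, 163.0], [316.64, 164.0]]
ptr 79 [ 589.2 -161.1] ang 0.677 offset from axis -3.33 along 14.9 from centre 0.458
ptr 90 [ 586.3 -161.1] ang 0.677 offset from axis -1.5 along 12.6 from centre 0.559
ptr 101 [ 583.4 -161.1] ang 0.677 offset from axis 0.33 along 10.4 from centre 0.709
crawl 70 [ 605.3 -142. ] ang 0.664 offset from axis 2.04 along 39.4 from centre 0.716<stdin>:16: DeprecationWarning: Arrays of 2-dimensional vectors are deprecated. Use arrays of 3-dimensional vectors instead. (deprecated in NumPy 2.0)
```

```bash
python3 - <<'E'
from h import *
ims=[capture('top') for _ in range(4)]; T=ims[0]
g=np.mean([cv2.cvtColor(i['image'],cv2.COLOR_RGB2GRAY).astype(float) for i in ims],0)
E=[]
for y in range(166,180):
    s0=327.6+.83*(y-166); xs=np.arange(int(s0)-3,int(s0)+6)
    r=np.interp(np.arange(xs[0],xs[-1],.1),xs,g[y,xs]); i=np.where((r[:-1]<60)&(r[1:]>=60))[0]
    if len(i): x=xs[0]+.1*i; E.append((x[np.argmin(abs(x-s0))],y))
print(np.round(E,1).tolist())
Q=np.array([onz(T,*p,100)[:2] for p in E]); e,r0=cv2.fitLine(Q.astype(np.float32),cv2.DIST_HUBER,0,.01,.01).ravel().reshape(2,2)
e*=np.sign(e[0]); print('edge ang',np.arctan2(e[1],e[0]),'res',np.round((Q-r0)@[-e[1],e[0]],2), 'dist axis',(np.array([575.54,-167.83])-r0)@[-e[1],e[0]])
E
```

```text
[[327.5, 166.0], [328.6, 167.0], [329.5, 168.0], [330.4, 169.0], [331.1, 170.0], [331.6, 171.0], [332.5, 172.0], [333.4, 173.0], [334.5, 174.0], [335.5, 175.0], [336.5, 176.0], [337.4, 177.0], [338.1, 178.0], [338.7, 179.0]]
edge ang 0.6936772 res [ 0.1  -0.19 -0.22 -0.25 -0.02  0.46  0.43  0.4   0.12 -0.04 -0.2  -0.23
 -0.    0.35] dist axis 5.68905956241842
```

Bar at 0.694 rad against the crawl line at 0.717 rad: the dial is within about 1° of the mark. Next, the main catch.

```bash
python3 - <<'E'
from h import *
go([391.5,-245.2,133],-0.715)
E
```

```text
t 7.55 pos [ 437.5 -281.7  237.3] yang -0.8761 tilt [ 4.e-04  2.e-04 -1.e+00] q [-0.62 -0.02  1.95  0.    1.21  0.26] F [ 2.1  0.1 -0.6] w 85.5 gf 0.0
turn tool z -0.1611
offset cm (after turn) [-0.258 -5.866 10.433]
```

Request:
send_rows([
  {"offset":[0,0,0],"rot":[0,0,-0.08]},
  {"offset":[0,0,0],"rot":[0,0,-0.08]},
  {"offset":[-0.13,-2.9,0],"rot":[0,0,0]},
  {"offset":[-0.13,-2.9,0],"rot":[0,0,0]},
  {"offset":[0,0,2],"rot":[0,0,0]},
  {"offset":[0,0,2],"rot":[0,0,0]},
  {"offset":[0,0,2],"rot":[0,0,0]},
  {"offset":[0,0,2],"rot":[0,0,0]},
  {"offset":[0,0,1.4],"rot":[0,0,0]},
  {"offset":[0,0,1],"rot":[0,0,0]},
  {"offset":[0,0,0],"rot":[0,0,0]},
  {"offset":[0,0,0],"rot":[0,0,0]},
  {"offset":[0,0,0],"rot":[0,0,0]},
])

```text
time_s: 8.85
tool_pos: [392.1, -246.6, 134.3]
tcp_rot: [2.858, 1.3, 0.002]
ft_force: [0.0, 0.8, -0.8]
gripper_width: 85.0
gripper_force: 0.0
```

```bash
python3 - <<'E'
from h import *
go([391.5,-245.2,133],-0.715)
E
```

```text
t 8.85 pos [ 392.1 -246.6  134.3] yang -0.7169 tilt [ 0.0016 -0.0011 -1.    ] q [-0.62 -0.03  2.17  0.    1.    0.1 ] F [ 0.   0.8 -0.8] w 85.0 gf 0.0
turn tool z -0.0019
offset cm (after turn) [ 0.07  -0.136  0.131]
```

Request:
send_rows([
  {"offset":[0.05,-0.1,0],"rot":[0,0,0]},
  {"offset":[0,0,0],"rot":[0,0,0]},
  {"offset":[0,0,0],"rot":[0,0,0]},
  {"offset":[0,0,0],"rot":[0,0,0]},
  {"offset":[0,0,0],"rot":[0,0,0]},
  {"offset":[0,0,0],"rot":[0,0,0]},
  {"offset":[0,0,0],"rot":[0,0,0]},
  {"offset":[0,0,0],"rot":[0,0,0]},
  {"offset":[0,0,0],"rot":[0,0,0]},
  {"offset":[0,0,0],"rot":[0,0,0]},
  {"offset":[0,0,0],"rot":[0,0,0]},
  {"offset":[0,0,0],"rot":[0,0,0]},
], gripper=255, force=40)

```text
time_s: 10.05
tool_pos: [391.0, -245.2, 135.7]
tcp_rot: [2.858, 1.303, -0.0]
ft_force: [-6.1, 5.0, 15.8]
gripper_width: 23.2
gripper_force: 40.9
```

Request:
send_rows([
  {"offset":[0,0,0],"rot":[0,0,0]},
  {"offset":[0,0,0],"rot":[0,0,0]},
  {"offset":[0,0,0],"rot":[0,0,0]},
  {"offset":[0,0,0],"rot":[0,0,0]},
  {"offset":[0,0,0],"rot":[0,0,0]},
  {"offset":[0,0,0],"rot":[0,0,0]},
  {"offset":[0,0,0],"rot":[0,0,0]},
  {"offset":[0,0,-2],"rot":[0,0,0]},
  {"offset":[0,0,-2],"rot":[0,0,0]},
  {"offset":[0,0,-2],"rot":[0,0,0]},
  {"offset":[-2.6,0,0],"rot":[0,0,0]},
  {"offset":[-2.6,0,0],"rot":[0,0,0]},
  {"offset":[0,0,0],"rot":[0,0,0]},
  {"offset":[0,0,0],"rot":[0,0,0]},
], gripper=0)

```text
time_s: 11.45
tool_pos: [356.5, -284.4, 193.2]
tcp_rot: [-2.86, -1.298, -0.001]
ft_force: [-0.1, -0.7, -0.1]
gripper_width: 85.5
gripper_force: 0.0
```

```bash
python3 - <<'E'
from h import *
go([357.3,-285.3,133],-0.715)
d=snap('scene','scene2')
a=d['image'][150:350,290:490,::-1]
cv2.imwrite('pics/c4.png',cv2.resize(a,None,fx=3,fy=3,interpolation=cv2.INTER_CUBIC))
E
```

```text
t 11.45 pos [ 356.5 -284.4  193.2] yang -0.7186 tilt [ 2.e-04  4.e-04 -1.e+00] q [-0.73 -0.11  2.12  0.    1.13 -0.01] F [-0.1 -0.7 -0.1] w 85.5 gf 0.0
turn tool z -0.0036
offset cm (after turn) [-0.018  0.124  6.022]
```

View pics/c4.png

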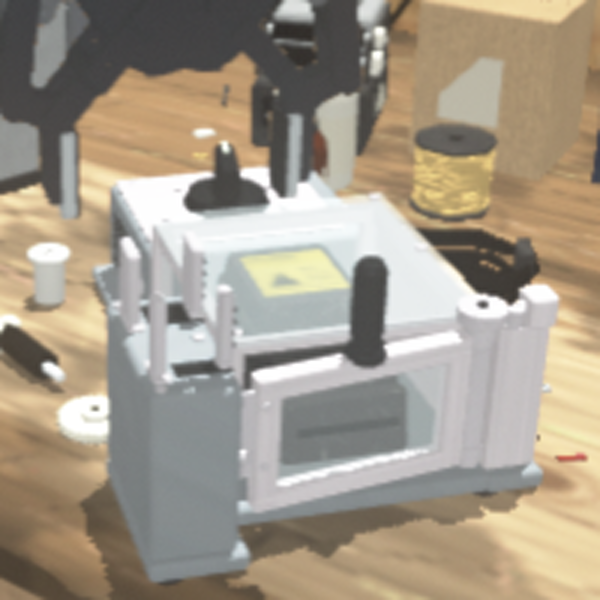

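The gate has sprung ajar onto the safety catch, with its free edge at (250,440) standing out from the post. Now the safety catch.

Request:
send_rows([
  {"offset":[0,0.08,2],"rot":[0,0,0]},
  {"offset":[0,0,2],"rot":[0,0,0]},
  {"offset":[0,0,1.2],"rot":[0,0,0]},
  {"offset":[0,0,0.7],"rot":[0,0,0]},
  {"offset":[0,0,0],"rot":[0,0,0]},
  {"offset":[0,0,0],"rot":[0,0,0]},
  {"offset":[0,0,0],"rot":[0,0,0]},
])

```text
time_s: 12.2
tool_pos: [357.9, -285.3, 135.2]
tcp_rot: [2.858, 1.3, 0.001]
ft_force: [-0.8, -0.6, -0.1]
gripper_width: 85.2
gripper_force: 0.0
```

Request:
send_rows([
  {"offset":[0,0,0],"rot":[0,0,0]},
  {"offset":[0,0,0],"rot":[0,0,0]},
  {"offset":[0,0,0],"rot":[0,0,0]},
  {"offset":[0,0,0],"rot":[0,0,0]},
  {"offset":[0,0,0],"rot":[0,0,0]},
  {"offset":[0,0,0],"rot":[0,0,0]},
  {"offset":[0,0,0],"rot":[0,0,0]},
  {"offset":[0,0,0],"rot":[0,0,0]},
  {"offset":[0,0,0],"rot":[0,0,0]},
  {"offset":[0,0,0],"rot":[0,0,0]},
  {"offset":[0,0,0],"rot":[0,0,0]},
  {"offset":[0,0,0],"rot":[0,0,0]},
  {"offset":[0,0,0],"rot":[0,0,0]},
  {"offset":[0,0,0],"rot":[0,0,0]},
], gripper=255, force=40)

```text
time_s: 13.6
tool_pos: [357.3, -285.0, 136.7]
tcp_rot: [2.859, 1.301, -0.0]
ft_force: [-5.5, 5.8, 16.1]
gripper_width: 22.9
gripper_force: 40.8
```

Request:
send_rows([
  {"offset":[0,0,0],"rot":[0,0,0]},
  {"offset":[0,0,0],"rot":[0,0,0]},
  {"offset":[0,0,0],"rot":[0,0,0]},
  {"offset":[0,0,0],"rot":[0,0,0]},
  {"offset":[0,0,0],"rot":[0,0,0]},
  {"offset":[0,0,0],"rot":[0,0,0]},
  {"offset":[0,0,0],"rot":[0,0,0]},
  {"offset":[0,0,-2],"rot":[0,0,0]},
  {"offset":[0,0,-2],"rot":[0,0,0]},
  {"offset":[0,0,-2],"rot":[0,0,0]},
  {"offset":[0,-2,-2],"rot":[0,0,0]},
  {"offset":[0,-4,-3],"rot":[0,0,0]},
  {"offset":[0,-4,0],"rot":[0,0,0]},
  {"offset":[0,0,0],"rot":[0,0,0]},
  {"offset":[0,0,0],"rot":[0,0,0]},
], gripper=0)

```text
time_s: 15.1
tool_pos: [281.8, -219.0, 244.5]
tcp_rot: [2.858, 1.3, 0.001]
ft_force: [0.6, -0.8, -0.6]
gripper_width: 85.4
gripper_force: 0.0
```

```bash
python3 - <<'E'
from h import *
st(); d=snap('top','top3')
a=d['image'][175:325,330:480,::-1]
b=snap('scene','scene3')['image'][190:340,300:450,::-1]
cv2.imwrite('pics/c5.png',np.hstack([cv2.resize(i,None,fx=2.66,fy=2.66,interpolation=cv2.INTER_CUBIC) for i in(a,b)]))
E
```

```text
t 15.1 pos [ 281.8 -219.   244.5] yang -0.717 tilt [ 0.0015 -0.0014 -1.    ] q [-0.73 -0.37  2.23 -0.    1.28 -0.01] F [ 0.6 -0.8 -0.6] w 85.4 gf 0.0
```

View pics/c5.png

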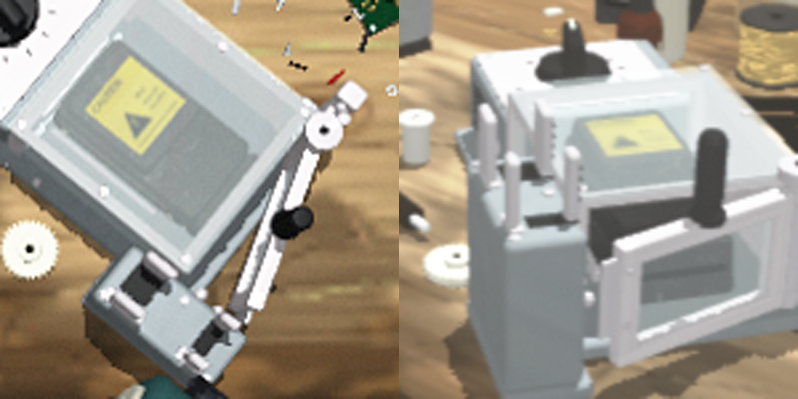

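The gate now hangs free at about 0.28 rad, and its knob top is at crop (299,216) in the top view and (711,137) in the scene view.

```bash
python3 - <<'E'
from h import *
T=dict(np.load('pics/top3.npz')); S=dict(np.load('pics/scene3.npz'))
for X in(T,S): X['k1']=float(X['k1'])
a=(299/2.66+330-.3,216/2.66+175-.3); b=(312/2.66+300-.3,137/2.66+190-.3)
o1,r1=ray(T,*a);o2,r2=ray(S,*b); k=np.linalg.lstsq(np.c_[r1,-r2],o2-o1,rcond=None)[0]
print(o1+k[0]*r1,o2+k[1]*r2,onz(T,*a,136))
H=np.array([488.3,-367.]);K=onz(T,*a,136)[:2]; v=K-H; th=np.arctan2(v[1],v[0]); print(np.hypot(*v),th,'gate',th-np.pi+.705)
go([*K,126],th+np.pi/2-2*np.pi)
E
```

```text
[ 432.63039857 -343.51461676  132.34529324] [ 432.00552069 -342.55931612  132.07603068] [ 432.29467893 -342.70409502  136.        ]
61.048234922039114 2.732280028582009 gate 0.29568737499221587
t 15.2 pos [ 282.4 -219.6  244.3] yang -0.717 tilt [ 5.e-04 -4.e-04 -1.e+00] q [-0.73 -0.37  2.23  0.    1.28 -0.01] F [ 0.1 -0.2  0.1] w 85.2 gf 0.0
turn tool z 1.2631
offset cm (after turn) [18.652  5.332 11.831]
```

Request:
send_rows([
  {"offset":[0,0,0],"rot":[0,0,0.14]},
  {"offset":[0,0,0],"rot":[0,0,0.14]},
  {"offset":[0,0,0],"rot":[0,0,0.14]},
  {"offset":[0,0,0],"rot":[0,0,0.14]},
  {"offset":[0,0,0],"rot":[0,0,0.14]},
  {"offset":[0,0,0],"rot":[0,0,0.14]},
  {"offset":[0,0,0],"rot":[0,0,0.14]},
  {"offset":[0,0,0],"rot":[0,0,0.14]},
  {"offset":[0,0,0],"rot":[0,0,0.14]},
  {"offset":[4.66,1.33,0],"rot":[0,0,0]},
  {"offset":[4.66,1.33,0],"rot":[0,0,0]},
  {"offset":[4.66,1.33,0],"rot":[0,0,0]},
  {"offset":[4.66,1.33,0],"rot":[0,0,0]},
  {"offset":[0,0,2],"rot":[0,0,0]},
  {"offset":[0,0,2],"rot":[0,0,0]},
  {"offset":[0,0,0],"rot":[0,0,0]},
  {"offset":[0,0,0],"rot":[0,0,0]},
  {"offset":[0,0,0],"rot":[0,0,0]},
])

```text
time_s: 17.0
tool_pos: [432.7, -342.2, 205.1]
tcp_rot: [3.076, -0.634, 0.002]
ft_force: [-0.1, -0.2, 0.3]
gripper_width: 85.7
gripper_force: 0.0
```

```bash
python3 - <<'E'
from h import *
go([432.3,-342.8,126],-1.98)
E
```

```text
t 17.0 pos [ 432.7 -342.2  205.1] yang -1.977 tilt [ 9.e-04 -8.e-04 -1.e+00] q [-0.71  0.07  1.93 -0.    1.14  1.26] F [-0.1 -0.2  0.3] w 85.7 gf 0.0
turn tool z 0.003
offset cm (after turn) [-0.015  0.073  7.906]
```

Request:
send_rows([
  {"offset":[0,0,2],"rot":[0,0,0]},
  {"offset":[0,0,2],"rot":[0,0,0]},
  {"offset":[0,0,2],"rot":[0,0,0]},
  {"offset":[0,0,1.3],"rot":[0,0,0]},
  {"offset":[0,0,0.6],"rot":[0,0,0]},
  {"offset":[0,0,0],"rot":[0,0,0]},
  {"offset":[0,0,0],"rot":[0,0,0]},
])

```text
time_s: 17.7
tool_pos: [432.7, -342.2, 126.4]
tcp_rot: [3.076, -0.633, 0.002]
ft_force: [-0.2, 0.7, 0.2]
gripper_width: 85.4
gripper_force: 0.0
```

Request:
send_rows([
  {"offset":[0,0,0],"rot":[0,0,0]},
  {"offset":[0,0,0],"rot":[0,0,0]},
  {"offset":[0,0,0],"rot":[0,0,0]},
  {"offset":[0,0,0],"rot":[0,0,0]},
  {"offset":[0,0,0],"rot":[0,0,0]},
  {"offset":[0,0,0],"rot":[0,0,0]},
  {"offset":[0,0,0],"rot":[0,0,0]},
  {"offset":[0,0,0],"rot":[0,0,0]},
  {"offset":[0,0,0],"rot":[0,0,0]},
  {"offset":[0,0,0],"rot":[0,0,0]},
  {"offset":[0,0,0],"rot":[0,0,0]},
], gripper=255, force=40)

```text
time_s: 18.8
tool_pos: [432.1, -341.7, 125.5]
tcp_rot: [3.077, -0.634, 0.0]
ft_force: [-2.1, 0.9, 3.4]
gripper_width: 15.1
gripper_force: 39.0
```

```bash
python3 - <<'E'
from h import *
st()
E
```

```text
t 18.8 pos [ 432.1 -341.7  125.5] yang -1.977 tilt [ 1.e-04 -2.e-04 -1.e+00] q [-0.71  0.15  2.   -0.    0.99  1.26] F [-2.1  0.9  3.4] w 15.1 gf 39.0
```

Request:
send_rows([
  {"offset":[0,0,0],"rot":[0,0,-0.05]},
  {"offset":[0,0.62,0],"rot":[0,0,0]},
  {"offset":[0,0,0],"rot":[0,0,-0.1]},
  {"offset":[0,0.62,0],"rot":[0,0,0]},
  {"offset":[0,0,0],"rot":[0,0,-0.1]},
  {"offset":[0,0.62,0],"rot":[0,0,0]},
  {"offset":[0,0,0],"rot":[0,0,-0.1]},
  {"offset":[0,0.62,0],"rot":[0,0,0]},
  {"offset":[0,0,0],"rot":[0,0,-0.1]},
  {"offset":[0,0.62,0],"rot":[0,0,0]},
  {"offset":[0,0,0],"rot":[0,0,-0.05]},
  {"offset":[0,0,0],"rot":[0,0,0]},
])

```text
time_s: 20.0
tool_pos: [426.6, -372.4, 125.5]
tcp_rot: [3.138, 0.146, -0.002]
ft_force: [-4.1, -0.2, 3.9]
gripper_width: 14.9
gripper_force: 40.3
```

```bash
cat > g.py <<'E'
from h import *
p,R=st(); H=np.array([488.3,-367.]); v=p[:2]-H; th=np.arctan2(v[1],v[0])%(2*np.pi)
print('r',np.hypot(*v),'gate',th-np.pi+.705,'F tool',(R.T@get_obs()['ft_force']).round(1))
E
python3 g.py
```

```text
t 20.0 pos [ 426.6 -372.4  125.5] yang -1.4776 tilt [-1.5e-03 -2.0e-04 -1.0e+00] q [-0.76  0.18  1.96 -0.    1.    0.72] F [-4.1 -0.2  3.9] w 14.9 gf 40.3
r 61.94421352900902 gate 0.7925522654854998 F tool [-4.1 -0.2 -3.9]
```

Tracking the arc well. I'll carry on another 0.95 rad.

Request:
send_rows([
  {"offset":[0,0,0],"rot":[0,0,-0.05]},
  {"offset":[0,0.62,0],"rot":[0,0,0]},
  {"offset":[0,0,0],"rot":[0,0,-0.1]},
  {"offset":[0,0.62,0],"rot":[0,0,0]},
  {"offset":[0,0,0],"rot":[0,0,-0.1]},
  {"offset":[0,0.62,0],"rot":[0,0,0]},
  {"offset":[0,0,0],"rot":[0,0,-0.1]},
  {"offset":[0,0.62,0],"rot":[0,0,0]},
  {"offset":[0,0,0],"rot":[0,0,-0.1]},
  {"offset":[0,0.62,0],"rot":[0,0,0]},
  {"offset":[0,0,0],"rot":[0,0,-0.05]},
  {"offset":[0,0,0],"rot":[0,0,0]},
])

```text
time_s: 21.2
tool_pos: [436.8, -402.1, 125.5]
tcp_rot: [3.005, 0.915, -0.003]
ft_force: [-6.2, -3.2, 6.1]
gripper_width: 15.0
gripper_force: 40.6
```

```bash
python3 g.py
```

```text
t 21.2 pos [ 436.8 -402.1  125.5] yang -0.9795 tilt [-0.0017 -0.0011 -1.    ] q [-0.78  0.23  1.91 -0.    1.01  0.2 ] F [-6.2 -3.2  6.1] w 15.0 gf 40.6
r 62.32127949569865 gate 1.3028121903859144 F tool [-7.  -0.8 -6.1]
```

Request:
send_rows([
  {"offset":[-0.1,0,0],"rot":[0,0,-0.05]},
  {"offset":[0,0.62,0],"rot":[0,0,0]},
  {"offset":[0,0,0],"rot":[0,0,-0.1]},
  {"offset":[0,0.62,0],"rot":[0,0,0]},
  {"offset":[0,0,0],"rot":[0,0,-0.1]},
  {"offset":[0,0.62,0],"rot":[0,0,0]},
  {"offset":[0,0,0],"rot":[0,0,-0.1]},
  {"offset":[0,0.62,0],"rot":[0,0,0]},
  {"offset":[0,0,0],"rot":[0,0,-0.08]},
  {"offset":[0,0.3,0],"rot":[0,0,0]},
  {"offset":[0,0,0],"rot":[0,0,0]},
  {"offset":[0,0,0],"rot":[0,0,0]},
  {"offset":[0,0,0],"rot":[0,0,0]},
])

```text
time_s: 22.5
tool_pos: [455.6, -420.7, 125.4]
tcp_rot: [-2.74, -1.533, 0.004]
ft_force: [-8.0, -0.4, 8.9]
gripper_width: 15.0
gripper_force: 40.9
```

```bash
python3 g.py; python3 - <<'E'
from h import *
a=snap('top','top5')['image'][125:350,270:570,::-1]
cv2.imwrite('pics/c6.png',cv2.resize(a,None,fx=2.6,fy=2.6,interpolation=cv2.INTER_CUBIC))
E
```

```text
t 22.5 pos [ 455.6 -420.7  125.4] yang -0.5505 tilt [-3.3e-03  4.0e-04 -1.0e+00] q [-0.78  0.27  1.85 -0.    1.02 -0.23] F [-8.  -0.4  8.9] w 15.0 gf 40.9
r 62.85764863643838 gate 1.7281436611664045 F tool [-4.6 -6.7 -8.9]
```

View pics/c6.png

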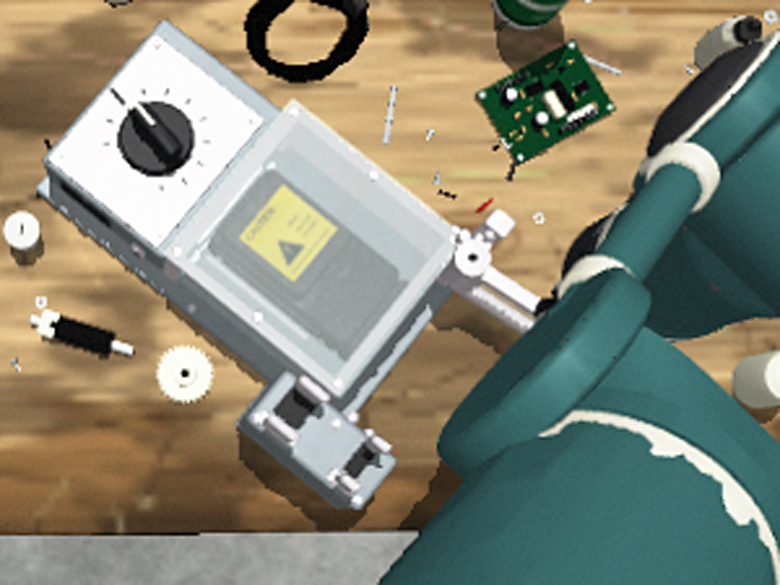

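The picture shows the gate rail running from the hinge (472,258) to (540,298), past square. The gear at (185,372), roller at (85,335) and lock at (22,230) are where they were, and the pointer is in line with the crawl line. The gate is at about 1.73 rad and held, so I'm handing in.

```bash
python3 -c "
from bench import *
print(job_done())"
```

```text
the job is handed in; nothing more can be done
None
```

The job is handed in; the judge's verdict was not shown. The dial is within about 0.02 rad of the crawl mark, both catches were released in order, the gripper holds the gate open at about 1.73 rad, and the loose parts were not moved.

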